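Tidy the sink cupboard: stack the pinned tray, load it, and stand the funnel in its gap

TASK

First stack the tray with the carrying handle on the tray with the corner sockets, either way round, so that all four pins drop fully home. Then stand the glass jar in the upper tray's compartment on the left of the handle (as the robot sees it) and the steel measuring cup in the one on the right, setting the jar down gently, and stand the funnel mouth down on the rubber mat midway between the spray bottle and the plunger cup, in line with them. Keep jar, cup and funnel upright, and do not shift the spray bottle, the plunger cup, the small tin or the sink plug.

Things in the scene. Friction and masses are not known exactly. Their poses are not given: they have to be found in the camera images.
- base_tray: Fixed mid-grey tray, 130 (x) x 200 (y) x 45 mm high; in each corner a block 28 mm wide, flush with the rim, with a square socket in its top, 16 mm wide, 17 deep, centred at x +-51, y +-86 mm. Origin: centre of underside, z up; x points away from the robot, y (long side) to its left, within 0.3 rad. The stack's left compartment is on the +y side.
- pin_tray: Loose pale blue-grey tray, 130 (x) x 200 (y) mm, 0.2-0.4 kg, on 4 round pins 8 x 12 mm at x +-51, y +-86. Origin: centre, at pin-tip level; yaw within 0.3 rad. Above: inner floor 16 mm, rim 41. Wall along x parts 2 compartments, 122 (x) x 94 (y), centred at y +-49. Handle: bar along x, 90 long, 12 wide, 12 high, centre 66 mm up. Seated: origin 33 mm above base_tray's.
- jar: Loose closed round glass jar with a steel lid, 54 mm across, 85 mm high, 0.15 to 0.28 kg. Origin: centre of the underside, z up.
- cup: Loose open round stainless steel measuring cup without a handle, with a small pouring lip, 60 mm across the rim, 58 mm at the foot, 75 mm high, wall 3 mm, about 0.12 kg. Origin: centre of the underside, z up.
- funnel: Loose turquoise plastic funnel standing mouth down, spout up: mouth 84 mm across, cone up to 60 mm height, then a spout from 22 mm (at 60 mm) to 18 mm (at the top, 110 mm) across; about 60 g. Origin: centre of the mouth, on the underside, z up.
- mat: Fixed dark ribbed rubber mat, 105 (x) x 340 (y) x 3 mm. Origin: centre of its underside; its y axis runs along its length, within 0.25 rad of the robot's left. Spray bottle and plunger cup stand on it 120 mm either side of its centre along y, either way round, so its centre is the midpoint between them.
- spray: Closed purple spray bottle with white trigger head, standing on the mat, 72 mm across, 227 mm high, head reaching up to 60 mm from its axis. Origin: centre of the underside. To be left alone.
- plunger: Reddish brown hard silicone plunger cup, dome with a stub on top, standing on the mat, 100 mm across, 68 mm high. Origin: centre of the underside. To be left alone.
- tin: Small round aluminium tin with lid, 46 mm across, 33 mm high. Origin: centre of the underside. To be left alone.
- plug: Black rubber sink plug with a steel stub, 46 mm across, 22 mm high. Origin: centre of the underside. To be left alone.
Mind the look-alikes: they are no part of the job. Several things look just like the pin_tray: the one meant starts farthest from the robot's base.

How it is judged:
On the way:
1. the handled tray is seated on the socket tray, still empty (x of pin_tray in the frame of base_tray between -0.006 and 0.006 m and y of pin_tray in the frame of base_tray between -0.006 and 0.006 m and z of pin_tray in the frame of base_tray below 0.0375 m and angle between pin_tray's own z axis and vertical below 0.05 rad and angle between the x axis of pin_tray and the x axis of base_tray, either way round below 0.1 rad and horizontal distance between each of jar, cup and base_tray above 0.1 m), for 0.2 s.
At the end, for the whole second after the job is handed in: Handled tray seated on the socket tray (within 6 mm, origin under 37.5 mm above its origin, level); jar upright on the upper tray's floor in the left (+y) compartment, cup in the right; funnel mouth down on the mat within 15 mm of its centre along each mat axis; all released, at rest (x of pin_tray in the frame of base_tray between -0.006 and 0.006 m and y of pin_tray in the frame of base_tray between -0.006 and 0.006 m and z of pin_tray in the frame of base_tray below 0.0375 m and angle between pin_tray's own z axis and vertical below 0.05 rad and angle between the x axis of pin_tray and the x axis of base_tray, either way round below 0.1 rad and y of jar in the frame of base_tray between 0.025 and 0.075 m and x of jar in the frame of base_tray between -0.037 and 0.037 m and z of jar in the frame of base_tray between 0.043 and 0.056 m and angle between each of jar, cup, funnel's own z axis and vertical below 0.1 rad and y of cup in the frame of base_tray between -0.075 and -0.025 m and x of cup in the frame of base_tray between -0.037 and 0.037 m and z of cup in the frame of base_tray between 0.043 and 0.056 m and x of funnel in the frame of mat between -0.015 and 0.015 m and y of funnel in the frame of mat between -0.015 and 0.015 m and z of funnel in the frame of mat below 0.008 m and contact force between each of pin_tray, jar, cup, funnel and the fingers below 0.05 N and linear speed of each of pin_tray, jar, cup, funnel below 0.02 m/s); the robot touches nothing.
It fails at once if the spray bottle or the plunger cup is moved by more than 20 mm (distance of any of spray, plunger from where it was at the start of the episode above 0.02 m).
It fails at once if the small tin or the sink plug is moved by more than 20 mm (distance of any of tin, plug from where it was at the start of the episode above 0.02 m).
It fails at once if the jar, the cup or the funnel is tipped by more than 0.6 rad (angle between any of jar, cup, funnel's own z axis and vertical above 0.6 rad).
It fails at once if the glass jar is dropped (moves faster than 0.6 m/s with the fingers off it) (linear speed of jar above 0.6 m/s and contact force between jar and the fingers below 0.05 N).
It also fails if it takes over 118 s, if anything falls off the work surface, if the arm or the gripper's body presses on something with over 40 N, if the wrist force passes 120 N, or if a joint passes its speed limit or range.

ROBOT

A 7-joint arm with a two-finger parallel gripper is mounted at the origin on the work surface. World frame = base frame: x ahead of the robot, y to its left, z up, the work surface at z = 0. Lengths are in m, angles in rad, forces in N, time in s.
With the tool pointing down it reaches from about 0.35 to 0.9 m from the base axis. Payload 8.1 kg.
Tool frame: the origin (TCP) lies midway between the tips of the shut fingers; the grasp point (between the pads) lies 19 mm behind it; z points along the fingers, y is the line along which they close (so a half turn about z gives the same grasp; the last joint's range is limited). The gripper opens to 92 mm and grips with 3 to 60 N. Pads are 19 mm wide; open, the fingers measure 130 mm over their backs; the gripper's body (75 mm by 190 mm) begins 47 mm behind the grasp point.
Start: joints at [-0.103, 0.434, 0.025, 1.573, -0.012, 1.134, -0.075], TCP at [0.625, -0, 0.227] pointing down, gripper open.
Joint ranges: [-2.62, 2.62], [-0.44, 2.09], [-1.27, 1.32], [0.08, 2.57], [-1.32, 4.46], [0.12, 2], [-2.74, 2.74]. Speed limits (rad/s): [2.22, 2.22, 3.01, 3.01, 3.14, 3.14, 3.14].

INTERFACE

Orientations are given as a rotation vector (axis times angle).
In Python, from cell import arm gives the robot as it stands.
- The arm moves only by the tool carry_out, never from a script. Its arguments are lists of equal length, an entry for each row: "claw": the finger opening in cm, from 0 to 9.18; "delta_pos": the shift along the tool's x, y, z in cm, a list of three; "angular": the turn, a rotation vector about the tool's x, y, z in rad, a list of three. In form: {"claw": [claw, ...], "delta_pos": [[dx, dy, dz], ...], "angular": [[ax, ay, az], ...]}. A call has 1 to 20 rows; each row shifts and turns the commanded pose from where the row before left it, along the tool's axes as they then stand; what a row does not reach is not made up. A row lasts 1/10 s, in which the tool goes at most 50 mm and 8.59 degrees, less where a joint would pass 70% of its speed; a pose out of reach is approached as far as the arm can. A call with a gripper value outside its range is refused whole. The fingers move at their own pace and stop on an object; "force" is the grip in N (left out, the last holds). Time passes only in rows, so rows that do not move let the fingers close. It gives the time, the measured TCP pose, the force, the opening and the grip force at its end, in the units of the state.
- arm.observe(): the state, without advancing time (a new reading comes with each control period).
- arm.get_image(name): name is "scene" or "side" or "wrist"; returns a dict with "frame" (480x640x3 uint8, red, green, blue), "mtx" (3x3 intrinsics, pixels), "dist" ([k1, k2, p1, p2, k3] as OpenCV has them; the pictures are not rectified), "T" (4x4, takes a point from camera to world coordinates). Camera axes: x right, y down, z forward; pixel columns grow to the right and rows downward; lengths in m; the calibration is good to about 2 mm. A picture is of the moment at which its call begins. There is no depth.
- arm.sign_off(): hands the job in; it is judged then, once.
Trained networks look in a picture, given as the dict that the camera call returned (one of the last four; its "shot" number tells which), for a name from the list of things; names that differ only in an ending like _2 or _b are one class to them, and where a whole thing is asked for, a point or a joint stands for the part that bears it (a point fixed in the world has none). Each returns a list of dicts, best first, with "conf" (0 to 1); they miss things now and then, are a little off and sometimes report something else, mostly with a low value. They report only what shows in the picture. A call takes as long as a camera call. They do not tell look-alikes from the thing itself.
- arm.look_for(label, picture): "centre" ([column, row] as shares, 0 to 1, of the picture: columns of its width, rows of its height, amid what is visible of it).
- arm.trace(label, picture): "region" (480x640 bool, what is visible of it) and "centre" ([column, row] as shares, 0 to 1, of the picture: columns of its width, rows of its height, amid what is visible of it).
- arm.place_of(label, picture): "centre" ([column, row] as shares, 0 to 1, of the picture: columns of its width, rows of its height: a listed point, or the origin of a listed thing).
The state is a dict: "clock": time; "joints": joint angles; "dq": joint speeds; "joint_efforts": joint torques, N m; "position": TCP position; "ee_rot": TCP orientation; "force": force on the tool from outside, world axes, zero at the start; "ft_torque": the same for the moment, N m; "width": opening from 0.0 (shut) to 1.0 (fully open); "gripper_force": force on a finger pad.
Only numpy, scipy, OpenCV 4.12 (cv2) and the standard library are available. Lean on these libraries where they do the work, as an engineer would, in place of code of your own. Each camera call takes 0.05 s, during which the arm holds its last target. There are 200 camera calls.

## Working session

There is one attempt and no reset: what is moved stays moved. The work goes in short steps, Python scripts to look and compute and a tool call to move; the robot and the scene stay as the last step left them, time stands still between calls to the robot, and variables do not carry over. Pictures are saved under pics/ and viewed, at most 14 in all, crops included, and the job is handed in when it is done.

Besides the shell and the picture viewer there is one more tool, called after ">>>" by a JSON object that holds its "fn" and its "kwargs", one argument or row to a line. carry_out: Moves the arm, as the interface text tells. Its arguments: {"type":"object","properties":{"claw":{"type":"array","items":{"type":"number"}},"delta_pos":{"type":"array","items":{"type":"array","items":{"type":"number"}}},"angular":{"type":"array","items":{"type":"array","items":{"type":"number"}}},"force":{"type":"number"}},"required":["claw","delta_pos","angular"]}

```bash
mkdir -p pics; cat > h.py <<'E'
import numpy as np, cv2
from cell import arm
from scipy.spatial.transform import Rotation as R
def ray(im,px):
    u=cv2.undistortPoints(np.array([[px]],float),im['mtx'],np.array(im['dist'],float))[0,0]
    T=np.array(im['T']); return T[:3,3], T[:3,:3]@np.array([u[0],u[1],1.])
def at(im,px,z):
    o,d=ray(im,px); return o+d*(z-o[2])/d[2]
def proj(im,P):
    T=np.linalg.inv(np.array(im['T'])); 
    return cv2.projectPoints(np.array(P,float).reshape(-1,3),cv2.Rodrigues(T[:3,:3])[0],T[:3,3],im['mtx'],np.array(im['dist'],float))[0][:,0]
def save(im,name): cv2.imwrite('pics/'+name,im['frame'][:,:,::-1])
def px(c): return np.array(c)*[640,480]
E
python3 - <<'E'
from h import *
ims={n:arm.get_image(n) for n in('scene','side')}
for n,im in ims.items():
    save(im,n+'0.png'); print(n,np.round(im['T'],2)[:3,3])
    for l in 'base_tray pin_tray jar cup funnel mat spray plunger tin plug'.split():
        for d in arm.place_of(l,im):
            if d['conf']>.25:
                p=px(d['centre']);print(l,round(d['conf'],2),p.round(),at(im,p,0.003 if l in('funnel','spray','plunger') else 0).round(3)[:2])
s=arm.observe();print(s['clock'],s['position'],s['ee_rot'],s['width'])
E
```

```text
scene [ 1.04 -0.39  0.48]
base_tray 0.83 [161. 327.] [ 0.498 -0.324]
pin_tray 0.96 [467. 215.] [0.526 0.352]
pin_tray 0.89 [389. 175.] [0.269 0.343]
jar 0.74 [349. 268.] [0.536 0.013]
cup 0.96 [265. 268.] [ 0.451 -0.115]
funnel 0.97 [368. 228.] [0.449 0.129]
mat 0.56 [393. 325.] [ 0.695 -0.019]
spray 0.85 [441. 288.] [0.674 0.109]
plunger 0.69 [338. 366.] [ 0.714 -0.139]
tin 0.98 [406. 257.] [0.569 0.125]
plug 0.86 [296. 303.] [ 0.565 -0.118]
side [0.3  0.69 0.77]
base_tray 0.77 [373. 157.] [ 0.49  -0.322]
pin_tray 0.9 [249. 416.] [0.524 0.353]
jar 0.67 [366. 214.] [ 0.459 -0.129]
jar 0.66 [308. 254.] [0.54  0.014]
cup 0.56 [367. 214.] [ 0.456 -0.128]
cup 0.53 [310. 257.] [0.535 0.019]
funnel 0.89 [339. 316.] [0.443 0.14 ]
mat 0.65 [238. 227.] [ 0.699 -0.02 ]
spray 0.78 [225. 272.] [0.674 0.103]
plunger 0.57 [253. 188.] [ 0.715 -0.139]
tin 0.68 [275. 293.] [0.568 0.122]
plug 0.9 [318. 203.] [ 0.565 -0.134]
plug 0.42 [274. 292.] [0.57 0.12]
1.1 [ 6.25008075e-01 -2.80151528e-05  2.26731320e-01] [2.22153974e+00 2.22132748e+00 1.74916617e-06] 0.996275938712123
```

View pics/scene0.png

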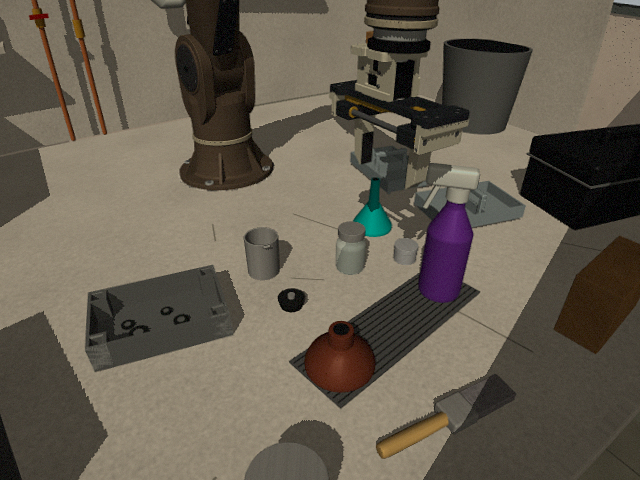

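View pics/side0.png

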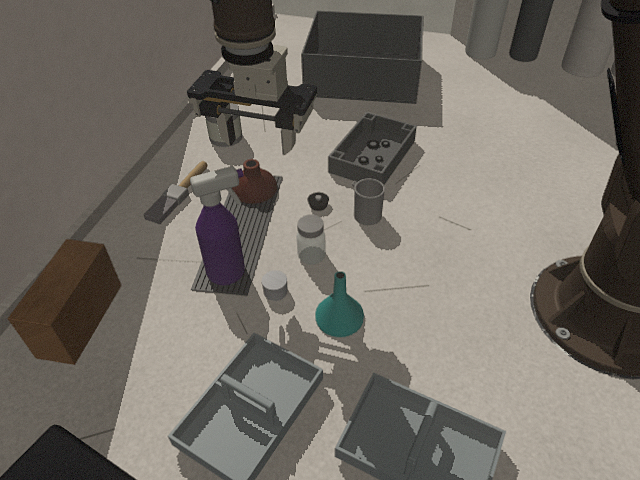

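The spray bottle is at (441,260) in the scene view, the plunger at (340,365), the mat between them, the jar at (350,250), the cup at (263,255) and the funnel at (373,215). The socket tray is at (161,320).

There are two pin_tray look-alikes in the side view. The one at (249,416) is about 0.63 m from the base and the one at (420,440) about 0.44 m. The task means the farther one, at (249,416). Next I fit the poses and confirm it in a crop.

```bash
cat > fit.py <<'E'
from h import *
from scipy.optimize import minimize
def box(x,y,a,hx,hy,z0,z1):
    P=np.array([[sx*hx,sy*hy,z] for sx in(-1,1) for sy in(-1,1) for z in(z0,z1)])
    return tf(P,x,y,a)
def tf(P,x,y,a):
    P=np.array(P,float); c,s=np.cos(a),np.sin(a)
    return np.c_[x+c*P[:,0]-s*P[:,1],y+s*P[:,0]+c*P[:,1],P[:,2]]
def sil(im,parts):
    m=np.zeros((480,640),np.uint8)
    for P in parts:
        h=cv2.convexHull((proj(im,P)*16).astype(np.int32)); cv2.fillConvexPoly(m,h,255,cv2.LINE_8,4)
    return m>0
def pinparts(v): 
    return [box(*v,.065,.1,.012,.041),tf([[sx*.045,sy*.006,z] for sx in(-1,1) for sy in(-1,1) for z in(.041,.072)],*v)]
def baseparts(v): return [box(*v,.065,.1,0,.045)]
def fit(views,f,v0):
    def c(v):
        t=0
        for im,m in views:
            s=sil(im,f(v)); t+=1-(s&m).sum()/(s|m).sum()
        return t
    best=min((minimize(c,[v0[0],v0[1],a],method='Nelder-Mead',options=dict(initial_simplex=np.array([[v0[0],v0[1],a],[v0[0]+.01,v0[1],a],[v0[0],v0[1]+.01,a],[v0[0],v0[1],a+.08]]))) for a in(-.2,0,.2)),key=lambda r:r.fun)
    return best.x,best.fun/len(views)
E
python3 - <<'E'
from fit import *
ims={n:arm.get_image(n) for n in('scene','side')}
res={}
for l,f,v0 in(('base_tray',baseparts,(.494,-.323)),('pin_tray',pinparts,(.525,.352))):
    V=[]
    for n,im in ims.items():
        for d in arm.trace(l,im):
            c=px(d['centre']); 
            if d['conf']>.3: print(l,n,round(d['conf'],2),c.round())
            g=proj(im,[*v0,.03])[0]
            if np.linalg.norm(c-g)<35 and d['conf']>.3: V.append((im,d['region'])); r=fit(V[-1:],f,v0); print(' single',r[0].round(4),round(r[1],3)); break
    r=fit(V,f,v0); print(l,'both',r[0].round(4),round(r[1],3)); res[l]=r[0]
im=ims['side']; fr=im['frame'].copy()
for l,f in(('base_tray',baseparts),('pin_tray',pinparts)):
    v=res[l]; z=.045 if l=='base_tray' else .041
    q=proj(im,box(*v,.065,.1,z,z)[[0,2,6,4]]); cv2.polylines(fr,[q.round().astype(int).reshape(-1,1,2)],True,(255,0,0),1)
    if z==.041: q=proj(im,tf([[-.045,0,.072],[.045,0,.072]],*v)); cv2.polylines(fr,[q.round().astype(int).reshape(-1,1,2)],False,(255,0,0),1)
c=np.hstack([cv2.resize(fr[320:480,150:350],(400,320)),cv2.resize(fr[100:260,300:500],(400,320))])
cv2.imwrite('pics/crop1.png',c[:,:,::-1])
E
```

```text
base_tray scene 0.93 [154. 320.]
 single [ 0.4905 -0.3212 -0.2036] 0.027
base_tray side 0.87 [372. 149.]
 single [ 0.4919 -0.3256 -0.1893] 0.054
base_tray both [ 0.492  -0.3225 -0.2014] 0.049
pin_tray scene 0.91 [387. 164.]
pin_tray scene 0.87 [486. 204.]
 single [ 0.5233  0.3528 -0.2685] 0.38
pin_tray side 0.9 [250. 412.]
 single [ 0.5219  0.3496 -0.2579] 0.009
pin_tray both [ 0.522   0.3503 -0.2616] 0.199
```

View pics/crop1.png

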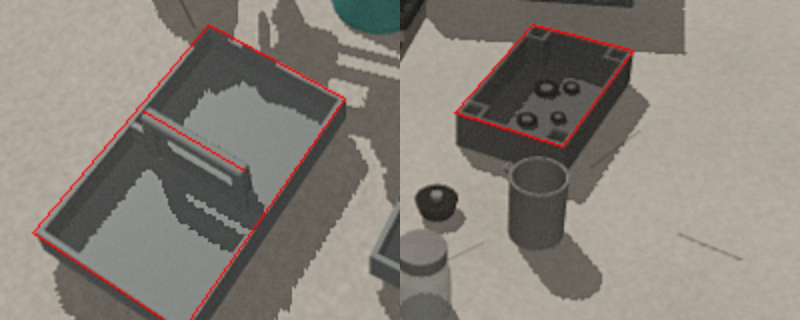

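The far tray at (249,416) fits the model outline (rim and handle, overlap error 0.009), and it is the one farther from the base. The base tray outline fits too. I'm moving above the far tray now.

>>> {"fn": "carry_out", "kwargs": {
  "claw": [9,9,9,9,9,9,9,9,9,9,9,9,9,9,9,9,9,9,9,9],
  "delta_pos": [
    [0,-3.4,0],
    [0,-3.4,0],
    [0,-3.4,0],
    [4.38,0,0],
    [4.38,0,0],
    [4.38,0,0],
    [4.38,0,0],
    [4.38,0,0],
    [4.38,0,0],
    [4.38,0,0],
    [4.38,0,0],
    [0,0,0],
    [0,0,0],
    [0,0,0],
    [0,0,0],
    [0,0,0],
    [0,0,0],
    [0,0,0],
    [0,0,0],
    [0,0,0]
  ],
  "angular": [
    [0,0,0],
    [0,0,0],
    [0,0,0],
    [0,0,0],
    [0,0,0],
    [0,0,0],
    [0,0,0],
    [0,0,0],
    [0,0,0],
    [0,0,0],
    [0,0,0],
    [0,0,-0.1457],
    [0,0,-0.1457],
    [0,0,-0.1457],
    [0,0,-0.1457],
    [0,0,-0.1457],
    [0,0,-0.1457],
    [0,0,-0.1457],
    [0,0,-0.1457],
    [0,0,-0.1457]
  ],
  "force": 40
}}

```text
clock: 3.4
position: [0.5231, 0.3503, 0.2267]
ee_rot: [0.397, 3.116, -0.0]
force: [0.0, 0.3, 0.1]
width: 0.979
gripper_force: 0.0
```

```bash
cat >> h.py <<'E'
def delta(x,y,z,yawy=None):
    "tool-frame cm shift and tool-z turn to put TCP at xyz with tool y at world yaw yawy (mod pi)"
    s=arm.observe(); M=R.from_rotvec(s['ee_rot']).as_matrix()
    d=M.T@(np.array([x,y,z])-s['position'])*100
    cur=np.arctan2(M[1,1],M[0,1]); t=None
    if yawy is not None: t=-((yawy-cur+np.pi/2)%np.pi-np.pi/2)
    print('t',round(s['clock'],2),'pos',np.round(s['position'],4),'yawy',round(cur,4),'tilt',round(np.arccos(-M[2,2]),4),'d',d.round(2),'turn',t,'j7',round(s['joints'][6],2),'w',round(s['width'],3),'F',np.round(s['force'],1))
E
python3 - <<'E'
from h import *
delta(.522,.350,.047,1.311)
im=arm.get_image('wrist'); save(im,'w1.png'); print(np.round(im['T'],3))
for d in arm.place_of('pin_tray',im): print(d['conf'],px(d['centre']).round(1),at(im,px(d['centre']),0).round(4))
f=im['frame'].copy()
from fit import box,tf
v=(.522,.35,-.26)
q=proj(im,box(*v,.065,.1,.041,.041)[[0,2,6,4]]); cv2.polylines(f,[q.round().astype(int).reshape(-1,1,2)],True,(255,0,0),1)
q=proj(im,tf([[-.045,0,.072],[.045,0,.072]],*v)); cv2.polylines(f,[q.round().astype(int).reshape(-1,1,2)],False,(255,0,0),1)
cv2.imwrite('pics/w1o.png',f[:,:,::-1])
E
```

```text
t 3.4 pos [0.5231 0.3503 0.2267] yawy 1.3171 tilt 0.0001 d [ 0.1  -0.06 17.97] turn 0.006066562133878239 j7 0.47 w 0.979 F [0.  0.3 0.1]
[[ 0.252  0.926  0.281  0.448]
 [ 0.968 -0.241 -0.073  0.37 ]
 [ 0.     0.29  -0.957  0.385]
 [ 0.     0.     0.     1.   ]]
0.6 [317.6 207.3] [0.525  0.3467 0.    ]
```

View pics/w1o.png

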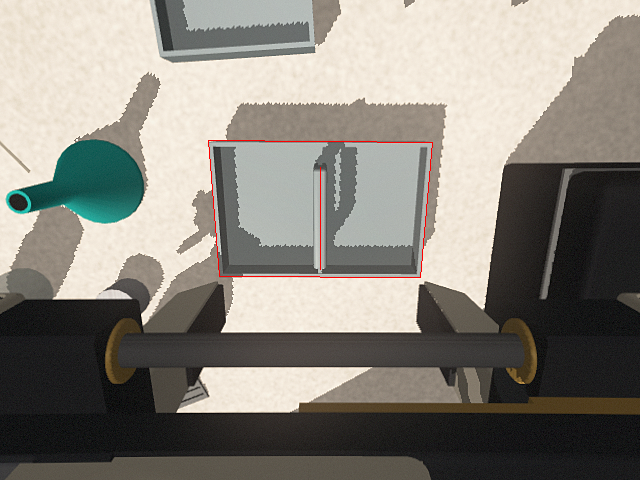

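The overlay matches the wrist view: handle at column 320 and rim at 210–432. Before descending I check how close the dark box on the right, corner near (507,165), comes to the hand.

```bash
python3 - <<'E'
from h import *
im=arm.get_image('wrist'); sd=arm.get_image('side'); sc=arm.get_image('scene')
for z in(0,.05,.1,.15,.2): print(z,at(im,[507,165],z)[:2].round(3),at(im,[490,298],z)[:2].round(3),at(sd,[60,428],z)[:2].round(3),at(sc,[523,190],z)[:2].round(3),at(sc,[530,140],z)[:2].round(3))
E
```

```text
0 [0.532 0.543] [0.676 0.508] [0.785 0.448] [0.519 0.575] [0.311 0.916]
0.05 [0.521 0.521] [0.646 0.49 ] [0.753 0.464] [0.573 0.475] [0.387 0.781]
0.1 [0.51  0.498] [0.617 0.472] [0.722 0.479] [0.627 0.375] [0.463 0.646]
0.15 [0.499 0.476] [0.587 0.454] [0.69  0.495] [0.681 0.275] [0.538 0.51 ]
0.2 [0.488 0.453] [0.557 0.436] [0.658 0.511] [0.735 0.175] [0.614 0.375]
```

>>> {"fn": "carry_out", "kwargs": {
  "claw": [5,5,5,5,5,5,5,5,5,5,5,5,0,0,0,0,0,0],
  "delta_pos": [
    [0.1,0,2],
    [0,-0.06,2],
    [0,0,2],
    [0,0,2],
    [0,0,2],
    [0,0,2],
    [0,0,1.5],
    [0,0,1.5],
    [0,0,1],
    [0,0,1],
    [0,0,0.97],
    [0,0,0],
    [0,0,0],
    [0,0,0],
    [0,0,0],
    [0,0,0],
    [0,0,0],
    [0,0,0]
  ],
  "angular": [
    [0,0,0.006],
    [0,0,0],
    [0,0,0],
    [0,0,0],
    [0,0,0],
    [0,0,0],
    [0,0,0],
    [0,0,0],
    [0,0,0],
    [0,0,0],
    [0,0,0],
    [0,0,0],
    [0,0,0],
    [0,0,0],
    [0,0,0],
    [0,0,0],
    [0,0,0],
    [0,0,0]
  ],
  "force": 45
}}

```text
clock: 5.45
position: [0.522, 0.3501, 0.0473]
ee_rot: [0.416, 3.114, 0.0]
force: [0.4, 0.2, 1.6]
width: 0.126
gripper_force: 45.0
```

>>> {"fn": "carry_out", "kwargs": {
  "claw": [0,0,0,0,0,0,0,0,0,0,0],
  "delta_pos": [
    [0,0,-0.3],
    [0,0,-0.7],
    [0,0,-1.2],
    [0,0,-1.5],
    [0,0,-2],
    [0,0,-2],
    [0,0,-2],
    [0,0,-2],
    [0,0,-1.5],
    [1.0,-0.25,-0.8],
    [0.9,-0.25,0]
  ],
  "angular": [
    [0,0,0],
    [0,0,0],
    [0,0,0],
    [0,0,0],
    [0,0,0],
    [0,0,0],
    [0,0,0],
    [0,0,0],
    [0,0,0],
    [0,0,0],
    [0,0,0]
  ]
}}

```text
clock: 6.55
position: [0.5016, 0.3507, 0.1883]
ee_rot: [0.416, 3.113, 0.002]
force: [-0.1, 0.2, -3.6]
width: 0.12
gripper_force: 45.0
```

```bash
python3 - <<'E'
from h import *
delta(.492,-.323,.187,1.571-.2014)
E
```

```text
t 6.55 pos [0.5016 0.3507 0.1883] yawy 1.3052 tilt 0.0018 d [-1.675e+01 -6.526e+01  4.000e-02] turn -0.06441236162685415 j7 0.43 w 0.12 F [-0.1  0.2 -3.6]
```

>>> {"fn": "carry_out", "kwargs": {
  "claw": [0,0,0,0,0,0,0,0,0,0,0,0,0,0,0,0,0,0,0,0],
  "delta_pos": [
    [-0.3,-1.2,0],
    [-0.6,-2.2,0],
    [-0.9,-3.4,0],
    [-1,-4,0],
    [-1,-4,0],
    [-1,-4,0],
    [-1,-4,0],
    [-1,-4,0],
    [-1,-4,0],
    [-1,-4,0],
    [-1,-4,0],
    [-1,-4,0],
    [-1,-4,0],
    [-1,-4,0],
    [-1,-4,0],
    [-1,-4,0],
    [-0.9,-3.4,0],
    [-0.6,-2.2,0],
    [-0.4,-0.9,0],
    [0,0,0]
  ],
  "angular": [
    [0,0,0],
    [0,0,0],
    [0,0,0],
    [0,0,0],
    [0,0,0],
    [0,0,0],
    [0,0,0],
    [0,0,0],
    [0,0,0],
    [0,0,0],
    [0,0,0],
    [0,0,0],
    [0,0,0],
    [0,0,0],
    [0,0,0],
    [0,0,0],
    [0,0,0],
    [0,0,0],
    [0,0,-0.032],
    [0,0,-0.032]
  ]
}}

```text
clock: 8.55
position: [0.4903, -0.3255, 0.1858]
ee_rot: [-0.318, -3.123, 0.0]
force: [-0.3, 1.3, -3.6]
width: 0.126
gripper_force: 45.0
```

```bash
python3 - <<'E'
from h import *
from fit import *
delta(.492,-.323,.187,1.571-.2014)
s=arm.observe(); p=s['position']; M=R.from_rotvec(s['ee_rot']).as_matrix(); a=np.arctan2(M[1,1],M[0,1])-np.pi/2
im=arm.get_image('side'); 
f=im['frame'].copy(); v=(p[0],p[1],a); zo=p[2]+.019-.066
def L(P,col,cl=True): cv2.polylines(f,[proj(im,P).round().astype(int).reshape(-1,1,2)],cl,col,1)
L(box(*v,.065,.1,.041+zo,.041+zo)[[0,2,6,4]],(255,0,0))
L(box(.492,-.3225,-.2014,.065,.1,.045,.045)[[0,2,6,4]],(0,255,0))
c=[cv2.resize(f[50:210,290:490],(400,320))]
im=arm.get_image('scene'); f=im['frame'].copy()
L(box(*v,.065,.1,.041+zo,.041+zo)[[0,2,6,4]],(255,0,0))
L(box(.492,-.3225,-.2014,.065,.1,.045,.045)[[0,2,6,4]],(0,255,0))
c+=[cv2.resize(f[200:376,50:270],(400,320))]
cv2.imwrite('pics/c2.png',np.hstack(c)[:,:,::-1])
im=arm.get_image('wrist'); f=im['frame'].copy()
L(box(*v,.065,.1,.041+zo,.041+zo)[[0,2,6,4]],(255,0,0))
L(tf([[-.045,0,.072+zo],[.045,0,.072+zo]],*v),(255,0,0))
L(box(.492,-.3225,-.2014,.065,.1,.045,.045)[[0,2,6,4]],(0,255,0))
save(dict(frame=f),'w2o.png')
E
```

```text
t 8.55 pos [ 0.4903 -0.3255  0.1858] yawy 1.3678 tilt 0.0021 d [-0.12  0.28 -0.12] turn -0.0017984709755538564 j7 1.77 w 0.126 F [-0.3  1.3 -3.6]
```

View pics/c2.png

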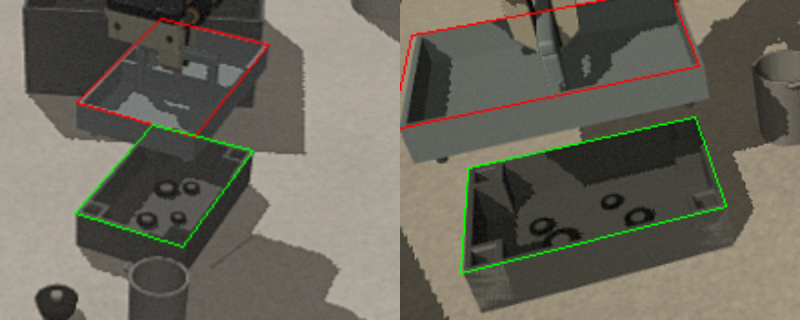

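View pics/w2o.png

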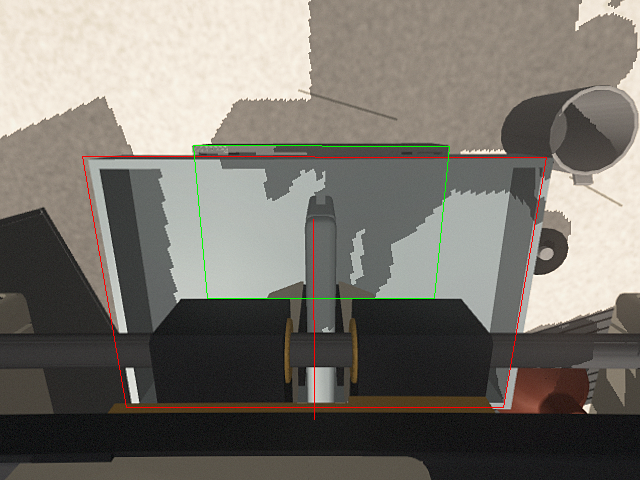

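The carried tray is level and its outline matches the hand pose in both views. The base tray outline matches too. I descend to 10 mm above the rim and check the alignment there.

>>> {"fn": "carry_out", "kwargs": {
  "claw": [0,0,0,0,0,0,0],
  "delta_pos": [
    [-0.1,0.2,1.5],
    [0,0,2],
    [0,0,2],
    [0,0,1.5],
    [0,0,1],
    [0,0,0.4],
    [0,0,0]
  ],
  "angular": [
    [0,0,0],
    [0,0,0],
    [0,0,0],
    [0,0,0],
    [0,0,0],
    [0,0,0],
    [0,0,0]
  ]
}}

```text
clock: 9.4
position: [0.4934, -0.3214, 0.1029]
ee_rot: [-0.315, -3.125, -0.001]
force: [-0.1, 0.3, -3.4]
width: 0.125
gripper_force: 45.0
```

```bash
python3 - <<'E'
from h import *
delta(.492,-.3235,.102,1.571-.2014)
c=[]
for n,(r,q) in (('side',(90,300)),('scene',(230,70))):
    im=arm.get_image(n); f=im['frame']; c.append(cv2.resize(f[r:r+130,q:q+(150 if n=='side' else 180)],(400,400),interpolation=cv2.INTER_CUBIC)); save(im,n+'3.png')
cv2.imwrite('pics/c3.png',np.hstack(c)[:,:,::-1])
E
```

```text
t 9.4 pos [ 0.4934 -0.3214  0.1029] yawy 1.3698 tilt 0.0005 d [ 0.1  -0.24  0.09] turn 0.0001650676906546078 j7 1.74 w 0.125 F [-0.1  0.3 -3.4]
```

View pics/c3.png

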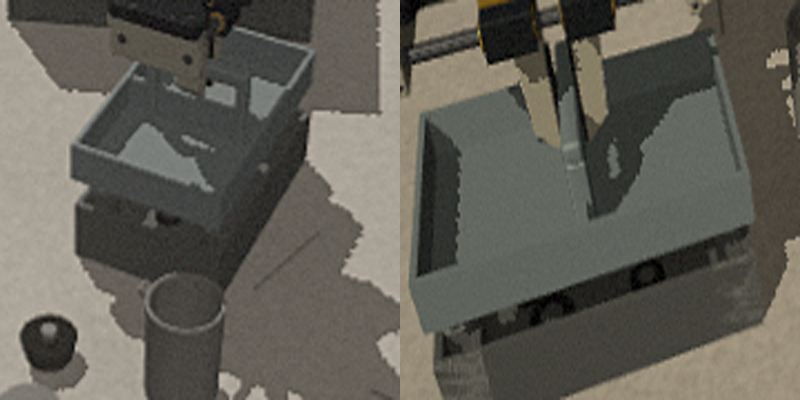

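```bash
cat > rel.py <<'E'
from fit import *
B={'scene':(.4905,-.3212,-.2036),'side':(.4919,-.3256,-.1893)}
def run():
    s=arm.observe(); p=s['position']; M=R.from_rotvec(s['ee_rot']).as_matrix(); a=np.arctan2(M[1,1],M[0,1])-np.pi/2
    zo=p[2]+.019-.066; print('hand',p.round(4),round(a,4),zo)
    for n in B:
        im=arm.get_image(n)
        ig=sil(im,[box(p[0],p[1],a,.06,.055,zo+.025,zo+.3)])
        ds=[d for d in arm.trace('pin_tray',im) if np.linalg.norm(px(d['centre'])-proj(im,[p[0],p[1],zo+.03])[0])<40]
        if not ds: print(n,'none'); continue
        m=ds[0]['region']
        def c(v):
            q=sil(im,[box(*v,.065,.1,zo+.012,zo+.041)]); return 1-(q&m&~ig).sum()/((q|m)&~ig).sum()
        v0=np.array([p[0],p[1],a])
        r=minimize(c,v0,method='Nelder-Mead',options=dict(initial_simplex=v0+np.array([[-.004,-.004,-.03],[.008,0,0],[0,.008,0],[0,0,.06]])))
        print(n,round(ds[0]['conf'],2),'pin',r.x.round(4),round(r.fun,3),'pin-hand',(r.x-v0).round(4),'base-pin',(np.array(B[n])-r.x).round(4))
E
python3 -c "
from rel import *
run()"
```

```text
hand [ 0.4939 -0.322   0.1037] -0.2014 0.05674004911435687
scene none
side 0.65 pin [ 0.496  -0.3254 -0.1739] 0.046 pin-hand [ 0.0021 -0.0034  0.0275] base-pin [-0.0041 -0.0002 -0.0154]
```

>>> {"fn": "carry_out", "kwargs": {
  "claw": [0,0,0,0,0,0,0,0],
  "delta_pos": [
    [0.36,-0.07,0],
    [0,0,0],
    [0,0,0.5],
    [0,0,0.4],
    [0,0,0.3],
    [0,0,0.3],
    [0,0,0.2],
    [0,0,0]
  ],
  "angular": [
    [0,0,0],
    [0,0,0],
    [0,0,0],
    [0,0,0],
    [0,0,0],
    [0,0,0],
    [0,0,0],
    [0,0,0]
  ]
}}

```text
clock: 10.5
position: [0.4896, -0.3218, 0.0856]
ee_rot: [-0.316, -3.125, -0.0]
force: [-0.5, 0.5, -3.9]
width: 0.128
gripper_force: 45.0
```

The pin tips are 6 mm below the rim with no contact force, so all four are in their sockets. I'm lowering the rest of the way.

>>> {"fn": "carry_out", "kwargs": {
  "claw": [0,0,0,0,0,3,3,3,3],
  "delta_pos": [
    [0,0,0.2],
    [0,0,0.2],
    [0,0,0.15],
    [0,0,0.05],
    [0,0,0],
    [0,0,0],
    [0,0,0],
    [0,0,0],
    [0,0,0]
  ],
  "angular": [
    [0,0,0],
    [0,0,0],
    [0,0,0],
    [0,0,0],
    [0,0,0],
    [0,0,0],
    [0,0,0],
    [0,0,0],
    [0,0,0]
  ]
}}

```text
clock: 11.4
position: [0.4899, -0.322, 0.0802]
ee_rot: [0.316, 3.125, -0.0]
force: [-1.0, -0.2, -0.2]
width: 0.32
gripper_force: 0.0
```

>>> {"fn": "carry_out", "kwargs": {
  "claw": [3,3,3,3,3,3],
  "delta_pos": [
    [0,0,-1],
    [0,0,-2],
    [0,0,-3],
    [0,0,-4],
    [0,0,-4],
    [0,0,-3]
  ],
  "angular": [
    [0,0,0],
    [0,0,0],
    [0,0,0],
    [0,0,0],
    [0,0,0],
    [0,0,0]
  ]
}}

```text
clock: 12.0
position: [0.4902, -0.322, 0.2536]
ee_rot: [0.316, 3.123, -0.002]
force: [0.8, 0.2, -0.5]
width: 0.322
gripper_force: 0.0
```

```bash
cat > obj.py <<'E'
from fit import *
def rings(x,y,prof):
    t=np.linspace(0,2*np.pi,40); C=lambda r,z:np.c_[x+r*np.cos(t),y+r*np.sin(t),0*t+z]
    return [np.r_[C(r0,z0),C(r1,z1)] for (r0,z0),(r1,z1) in zip(prof,prof[1:])]
PR={'cup':[(.029,0),(.030,.075)],'jar':[(.027,0),(.027,.085)],'funnel':[(.042,0),(.011,.06),(.009,.11)],'tin':[(.023,0),(.023,.033)],'plug':[(.023,0),(.02,.012)]}
G={'cup':(.454,-.122),'jar':(.538,.014),'funnel':(.446,.135)}
def fo(l,ims,z0=0,guess=None,rad=40):
    g=guess or G[l]; V=[]
    pr=[(r,z+z0) for r,z in PR[l]]
    def go(W):
        c=lambda v:sum(1-(s&m).sum()/(s|m).sum() for s,m in ((sil(i,rings(*v,pr)),m) for i,m in W))/len(W)
        r=minimize(c,g,method='Nelder-Mead',options=dict(initial_simplex=np.array(g)+np.array([[-.006,-.006],[.008,0],[0,.008]]))); return r.x.round(4),round(r.fun,3)
    for n,im in ims.items():
        q=proj(im,[*g,z0+.04])[0]
        D=[d for d in arm.trace(l,im) if d['conf']>.2 and np.linalg.norm(px(d['centre'])-q)<rad]
        if D: V.append((im,D[0]['region'])); print(l,n,round(D[0]['conf'],2),*go(V[-1:]))
    if V: print(l,'all',*go(V))
E
python3 - <<'E'
from rel import *; from obj import *
ims={n:arm.get_image(n) for n in('scene','side','wrist')}
for l in G: fo(l,ims)
# seated check
for n in('scene','side'):
    im=ims[n]; ds=[d for d in arm.trace('pin_tray',im) if np.linalg.norm(px(d['centre'])-proj(im,[.49,-.322,.06])[0])<40]
    if ds:
        m=ds[0]['region']
        f=lambda z:(lambda v:[box(*v,.065,.1,z+.012,z+.041)])
        print(n,[(z,fit([(im,m)],f(z),(.49,-.322))) for z in(.033,)])
im=ims['scene'];cv2.imwrite('pics/c4.png',np.hstack([cv2.resize(im['frame'][230:390,60:260],(400,320)),cv2.resize(ims['side']['frame'][80:240,300:500],(400,320))])[:,:,::-1])
E
```

```text
cup scene 0.66 [ 0.4558 -0.1214] 0.04
cup side 0.89 [ 0.4579 -0.1281] 0.098
cup wrist 0.66 [ 0.4564 -0.1241] 0.054
cup all [ 0.4567 -0.1226] 0.073
jar scene 0.67 [0.5317 0.0192] 0.145
jar wrist 0.67 [0.5357 0.0175] 0.032
jar all [0.5354 0.0174] 0.095
funnel scene 0.63 [0.441  0.1449] 0.144
funnel side 0.69 [0.4444 0.1373] 0.03
funnel all [0.4449 0.1404] 0.141
scene [(0.033, (array([ 0.48999069, -0.32050341, -0.19647764]), np.float64(0.027753173900206707)))]
side [(0.033, (array([ 0.49057789, -0.32429922, -0.20311252]), np.float64(0.03260869565217395)))]
```

View pics/c4.png

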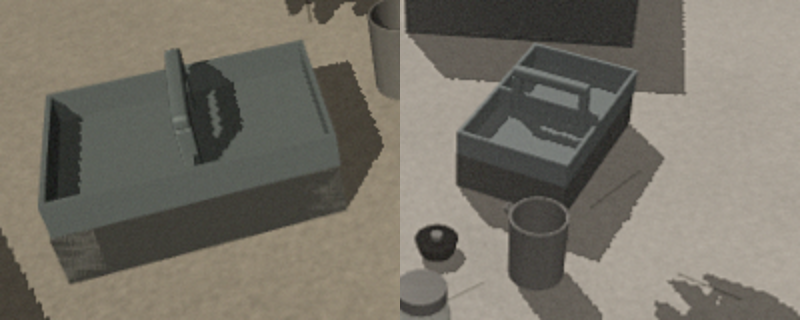

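The tray sits flush on the base: in the scene crop at (190,170) and the side crop at (545,130) there is no gap, and both fits at z=33 mm agree. The cup is next. Its lip points to about −0.5 rad, so I grip across at +0.3 rad.

>>> {"fn": "carry_out", "kwargs": {
  "claw": [9,9,9,9,9,9,9,9,9,9,9,9,9,9],
  "delta_pos": [
    [0,0,0],
    [0,0,0],
    [0,0,0],
    [0,0,0],
    [0,0,0],
    [0,0,0],
    [0,0,0],
    [0,0,0],
    [4,0.54,0],
    [4,0.54,0],
    [4,0.54,0],
    [4,0.54,0],
    [4,0.54,0],
    [0,0,0]
  ],
  "angular": [
    [0,0,0.134],
    [0,0,0.134],
    [0,0,0.134],
    [0,0,0.134],
    [0,0,0.134],
    [0,0,0.134],
    [0,0,0.134],
    [0,0,0.134],
    [0,0,0],
    [0,0,0],
    [0,0,0],
    [0,0,0],
    [0,0,0],
    [0,0,0]
  ]
}}

```text
clock: 14.1
position: [0.4565, -0.1171, 0.2503]
ee_rot: [-1.858, -2.532, -0.003]
force: [0.6, 0.1, 0.1]
width: 0.983
gripper_force: 0.0
```

```bash
python3 - <<'E'
from obj import *
im=arm.get_image('wrist')
for l in('cup','jar','funnel'): fo(l,{'wrist':im},rad=80)
delta(.4567,-.1235,.028,.3); save(im,'w5.png')
E
```

```text
cup wrist 0.62 [ 0.4559 -0.1239] 0.042
cup all [ 0.4559 -0.1239] 0.042
jar wrist 0.94 [0.5309 0.0114] 0.117
jar all [0.5309 0.0114] 0.117
t 14.3 pos [ 0.4571 -0.1239  0.2501] yawy 0.296 tilt 0.0006 d [ 0.07 -0.03 22.21] turn -0.004033040593004689 j7 0.42 w 0.978 F [0.1 0.5 0.2]
```

View pics/w5.png

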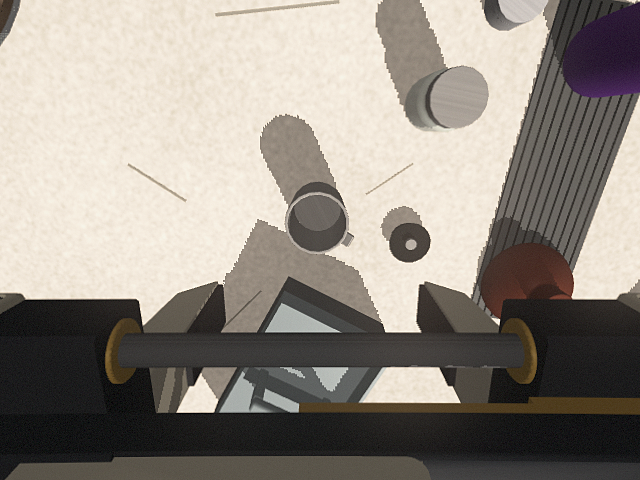

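The cup is at (317,222) in the wrist view, its lip at (348,240) clear of the closing line, and the plug at (410,243) is out of the fingers' way. I'm descending to grip the cup.

>>> {"fn": "carry_out", "kwargs": {
  "claw": [9,9,9,9,9,9,9,9,9,9,9,3,3,3,3,3,3,3],
  "delta_pos": [
    [0,0,2],
    [0,0,3],
    [0,0,3],
    [0,0,3],
    [0,0,3],
    [0,0,2.5],
    [0,0,2],
    [0,0,1.7],
    [0,0,1.2],
    [0,0,0.8],
    [0,0,0],
    [0,0,0],
    [0,0,0],
    [0,0,0],
    [0,0,0],
    [0,0,0],
    [0,0,0],
    [0,0,0]
  ],
  "angular": [
    [0,0,0],
    [0,0,0],
    [0,0,0],
    [0,0,0],
    [0,0,0],
    [0,0,0],
    [0,0,0],
    [0,0,0],
    [0,0,0],
    [0,0,0],
    [0,0,0],
    [0,0,0],
    [0,0,0],
    [0,0,0],
    [0,0,0],
    [0,0,0],
    [0,0,0],
    [0,0,0]
  ],
  "force": 20
}}

```text
clock: 16.1
position: [0.457, -0.1228, 0.0283]
ee_rot: [1.868, 2.526, -0.0]
force: [-1.9, -0.4, 6.3]
width: 0.648
gripper_force: 19.9
```

>>> {"fn": "carry_out", "kwargs": {
  "claw": [3,3,3,3,3,3,3,3,3,3,3,3,3,3,3,3,3,3],
  "delta_pos": [
    [0,0,-0.5],
    [0,0,-1.5],
    [0,0,-2.5],
    [0,0,-3],
    [0,0,-2.5],
    [0,0,-1.7],
    [0,0,-0.8],
    [-1,-0.2,0],
    [-2.5,-0.5,0],
    [-3.5,-0.8,0],
    [-3.5,-0.8,0],
    [-3.5,-0.8,0],
    [-3.5,-0.8,0],
    [-3.4,-0.7,0],
    [-2.4,-0.4,0],
    [-1.1,-0.2,0],
    [0,0,0],
    [0,0,0]
  ],
  "angular": [
    [0,0,0],
    [0,0,0],
    [0,0,0],
    [0,0,0],
    [0,0,0],
    [0,0,0],
    [0,0,0],
    [0,0,0],
    [0,0,0],
    [0,0,0],
    [0,0,0],
    [0,0,0],
    [0,0,0],
    [0,0,0],
    [0,0,0],
    [0,0,0],
    [0,0,0],
    [0,0,0]
  ]
}}

```text
clock: 17.9
position: [0.4785, -0.3699, 0.1522]
ee_rot: [-1.866, -2.525, -0.001]
force: [0.2, 0.7, -1.3]
width: 0.647
gripper_force: 20.0
```

```bash
python3 - <<'E'
from h import *
delta(.480,-.371,.078,.3)
E
```

```text
t 17.9 pos [ 0.4785 -0.3699  0.1522] yawy 0.298 tilt 0.002 d [-0.17  0.12  7.42] turn -0.001965630820172759 j7 0.86 w 0.647 F [ 0.2  0.7 -1.3]
```

>>> {"fn": "carry_out", "kwargs": {
  "claw": [3,3,3,3,3,3,3,3,7.5,7.5,7.5,7.5],
  "delta_pos": [
    [-0.1,0.1,1],
    [0,0,1.5],
    [0,0,1.5],
    [0,0,1.3],
    [0,0,1],
    [0,0,0.7],
    [0,0,0.4],
    [0,0,0],
    [0,0,0],
    [0,0,0],
    [0,0,0],
    [0,0,0]
  ],
  "angular": [
    [0,0,0],
    [0,0,0],
    [0,0,0],
    [0,0,0],
    [0,0,0],
    [0,0,0],
    [0,0,0],
    [0,0,0],
    [0,0,0],
    [0,0,0],
    [0,0,0],
    [0,0,0]
  ]
}}

```text
clock: 19.1
position: [0.4802, -0.3721, 0.0794]
ee_rot: [1.868, 2.525, 0.0]
force: [0.0, 0.2, -0.1]
width: 0.815
gripper_force: 0.0
```

```bash
python3 - <<'E'
from h import *
delta(.5355,.0165,.25,-.2)
E
```

```text
t 19.1 pos [ 0.4802 -0.3721  0.0794] yawy 0.2971 tilt 0.0007 d [ 35.53  16.68 -17.07] turn 0.49711394147473253 j7 0.85 w 0.815 F [ 0.   0.2 -0.1]
```

>>> {"fn": "carry_out", "kwargs": {
  "claw": [7.5,7.5,7.5,7.5,7.5,9,9,9,9,9,9,9,9,9,9,9,9,9,9,9],
  "delta_pos": [
    [0,0,-1],
    [0,0,-3.5],
    [0,0,-4.5],
    [0,0,-4.5],
    [0,0,-3.5],
    [3.55,1.67,0],
    [3.55,1.67,0],
    [3.55,1.67,0],
    [3.55,1.67,0],
    [3.55,1.67,0],
    [3.55,1.67,0],
    [3.55,1.67,0],
    [3.55,1.67,0],
    [3.55,1.67,0],
    [3.55,1.67,0],
    [0,0,0],
    [0,0,0],
    [0,0,0],
    [0,0,0],
    [0,0,0]
  ],
  "angular": [
    [0,0,0],
    [0,0,0],
    [0,0,0],
    [0,0,0],
    [0,0,0],
    [0,0,0],
    [0,0,0],
    [0,0,0],
    [0,0,0],
    [0,0,0],
    [0,0,0],
    [0,0,0],
    [0,0,0],
    [0,0,0],
    [0,0,0],
    [0,0,0.124],
    [0,0,0.124],
    [0,0,0.124],
    [0,0,0.124],
    [0,0,0]
  ]
}}

```text
clock: 21.1
position: [0.5357, 0.0165, 0.2498]
ee_rot: [2.432, 1.987, 0.001]
force: [-0.2, -1.2, 0.2]
width: 0.982
gripper_force: 0.0
```

```bash
python3 - <<'E'
from obj import *
ims={n:arm.get_image(n) for n in('wrist','side')}
for l in('jar','funnel'): fo(l,ims,rad=80)
fo('cup',{'side':ims['side'],'scene':arm.get_image('scene')},.049,(.480,-.371))
delta(.5355,.0165,.03,-.2); save(ims['wrist'],'w6.png')
E
```

```text
jar wrist 0.55 [0.5353 0.0164] 0.149
jar side 0.74 [0.5353 0.012 ] 0.119
jar all [0.534  0.0158] 0.137
funnel wrist 0.72 [0.4432 0.1405] 0.035
funnel side 0.69 [0.4446 0.1373] 0.039
funnel all [0.4436 0.1393] 0.059
cup side 0.86 [ 0.4834 -0.3796] 0.23
cup scene 0.66 [ 0.4796 -0.3703] 0.036
cup all [ 0.482  -0.3709] 0.149
t 21.55 pos [0.5357 0.0163 0.249 ] yawy -0.1982 tilt 0.0 d [ 2.00e-02 -2.00e-02  2.19e+01] turn 0.001778437640499897 j7 -0.36 w 0.98 F [-0.7  0.4  1.2]
```

View pics/w6.png

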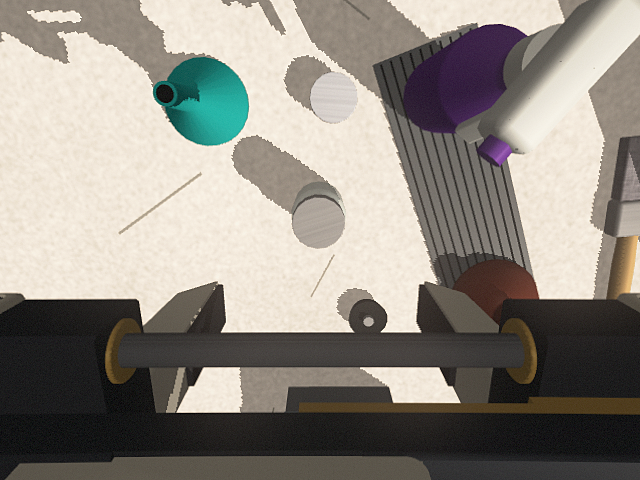

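The jar is at (318,220), centred between the fingers. The tin at (333,97) and the nozzle at (495,150) are clear of the descent.

>>> {"fn": "carry_out", "kwargs": {
  "claw": [9,9,9,9,9,9,9,9,9,9,9,3,3,3,3,3,3,3],
  "delta_pos": [
    [0,0,2],
    [0,0,3],
    [0,0,3],
    [0,0,3],
    [0,0,3],
    [0,0,2.5],
    [0,0,2],
    [0,0,1.6],
    [0,0,1.1],
    [0,0,0.7],
    [0,0,0],
    [0,0,0],
    [0,0,0],
    [0,0,0],
    [0,0,0],
    [0,0,0],
    [0,0,0],
    [0,0,0]
  ],
  "angular": [
    [0,0,0],
    [0,0,0],
    [0,0,0],
    [0,0,0],
    [0,0,0],
    [0,0,0],
    [0,0,0],
    [0,0,0],
    [0,0,0],
    [0,0,0],
    [0,0,0],
    [0,0,0],
    [0,0,0],
    [0,0,0],
    [0,0,0],
    [0,0,0],
    [0,0,0],
    [0,0,0]
  ],
  "force": 25
}}

```text
clock: 23.35
position: [0.5355, 0.0164, 0.0302]
ee_rot: [-2.431, -1.99, 0.0]
force: [-3.1, -0.1, 5.8]
width: 0.576
gripper_force: 25.0
```

>>> {"fn": "carry_out", "kwargs": {
  "claw": [3,3,3,3,3,3,3,3,3,3,3,3,3,3,3,3,3,3,3,3],
  "delta_pos": [
    [0,0,-0.4],
    [0,0,-1],
    [0,0,-1.8],
    [0,0,-2.3],
    [0,0,-2.3],
    [0,0,-1.6],
    [0,0,-0.6],
    [-1,0.1,0],
    [-2,0.2,0],
    [-3,0.2,0],
    [-3.5,0.3,0],
    [-3.5,0.3,0],
    [-3.5,0.3,0],
    [-3.5,0.3,0],
    [-3.5,0.3,0],
    [-2.6,0.2,0],
    [-2,0.1,0],
    [-1,0,0],
    [0,0,0],
    [0,0,0]
  ],
  "angular": [
    [0,0,0],
    [0,0,0],
    [0,0,0],
    [0,0,0],
    [0,0,0],
    [0,0,0],
    [0,0,0],
    [0,0,0],
    [0,0,0],
    [0,0,0],
    [0,0,0],
    [0,0,0],
    [0,0,0],
    [0,0,0],
    [0,0,0],
    [0,0,0],
    [0,0,0],
    [0,0,0],
    [0,0,0],
    [0,0,0]
  ]
}}

```text
clock: 25.35
position: [0.5006, -0.2724, 0.1295]
ee_rot: [-2.429, -1.99, -0.0]
force: [0.2, 0.2, -1.7]
width: 0.578
gripper_force: 25.0
```

```bash
python3 - <<'E'
from h import *
delta(.500,-.273,.0795,-.2)
E
```

```text
t 25.35 pos [ 0.5006 -0.2724  0.1295] yawy -0.1982 tilt 0.0013 d [-0.08 -0.04  5.  ] turn 0.001848509814877275 j7 0.18 w 0.578 F [ 0.2  0.2 -1.7]
```

Lowering gently, then slowly opening.

>>> {"fn": "carry_out", "kwargs": {
  "claw": [3,3,3,3,3,3,3,3,3,3,3],
  "delta_pos": [
    [0,0,0.6],
    [0,0,1],
    [0,0,1],
    [0,0,0.8],
    [0,0,0.6],
    [0,0,0.4],
    [0,0,0.2],
    [0,0,0.2],
    [0,0,0.1],
    [0,0,0.08],
    [0,0,0]
  ],
  "angular": [
    [0,0,0],
    [0,0,0],
    [0,0,0],
    [0,0,0],
    [0,0,0],
    [0,0,0],
    [0,0,0],
    [0,0,0],
    [0,0,0],
    [0,0,0],
    [0,0,0]
  ]
}}

```text
clock: 26.45
position: [0.5008, -0.2735, 0.0803]
ee_rot: [2.431, 1.99, 0.0]
force: [0.2, 0.7, -2.1]
width: 0.578
gripper_force: 25.0
```

>>> {"fn": "carry_out", "kwargs": {
  "claw": [3,3,3,6.2,7.5,7.5,7.5],
  "delta_pos": [
    [0,0,0.08],
    [0,0,0.06],
    [0,0,0],
    [0,0,0],
    [0,0,0],
    [0,0,0],
    [0,0,0]
  ],
  "angular": [
    [0,0,0],
    [0,0,0],
    [0,0,0],
    [0,0,0],
    [0,0,0],
    [0,0,0],
    [0,0,0]
  ]
}}

```text
clock: 27.15
position: [0.5008, -0.2735, 0.0788]
ee_rot: [2.431, 1.99, 0.0]
force: [0.4, -1.2, -0.0]
width: 0.811
gripper_force: 0.0
```

```bash
python3 - <<'E'
from h import *
delta(.4437,.139,.25,-.2)
E
```

```text
t 27.15 pos [ 0.5008 -0.2735  0.0788] yawy -0.1988 tilt 0.0001 d [ 39.31 -13.74 -17.12] turn 0.0012322969375988535 j7 0.18 w 0.811 F [ 0.4 -1.2 -0. ]
```

>>> {"fn": "carry_out", "kwargs": {
  "claw": [7.5,7.5,7.5,7.5,7.5,7.5,6,6,6,6,6,6,6,6,6,6,6,6],
  "delta_pos": [
    [0,0,-0.6],
    [0,0,-2],
    [0,0,-3.5],
    [0,0,-4],
    [0,0,-4],
    [0,0,-3],
    [3.57,-1.25,0],
    [3.57,-1.25,0],
    [3.57,-1.25,0],
    [3.57,-1.25,0],
    [3.57,-1.25,0],
    [3.57,-1.25,0],
    [3.57,-1.25,0],
    [3.57,-1.25,0],
    [3.57,-1.25,0],
    [3.57,-1.25,0],
    [3.57,-1.25,0],
    [0,0,0]
  ],
  "angular": [
    [0,0,0],
    [0,0,0],
    [0,0,0],
    [0,0,0],
    [0,0,0],
    [0,0,0],
    [0,0,0],
    [0,0,0],
    [0,0,0],
    [0,0,0],
    [0,0,0],
    [0,0,0],
    [0,0,0],
    [0,0,0],
    [0,0,0],
    [0,0,0],
    [0,0,0],
    [0,0,0]
  ]
}}

```text
clock: 28.95
position: [0.4423, 0.1441, 0.2506]
ee_rot: [-2.422, -1.998, -0.004]
force: [0.2, -0.7, 0.0]
width: 0.656
gripper_force: 0.0
```

>>> {"fn": "carry_out", "kwargs": {
  "claw": [6,6,6,6,6,6,6,6,6,6,6,6,6,6,6],
  "delta_pos": [
    [0,0,0],
    [0,0,0],
    [0,0,0],
    [0,0,0],
    [0,0,0],
    [0,0,0],
    [0,0,0],
    [0,0,0],
    [0,0,0],
    [0,0,0],
    [0,0,0],
    [0,0,0],
    [0,0,0],
    [0,0,0],
    [0,0,0]
  ],
  "angular": [
    [0,0,0.145],
    [0,0,0.145],
    [0,0,0.145],
    [0,0,0.145],
    [0,0,0.145],
    [0,0,0.145],
    [0,0,0.145],
    [0,0,0.145],
    [0,0,0.145],
    [0,0,0.145],
    [0,0,0.145],
    [0,0,0.145],
    [0,0,0.145],
    [0,0,0.11],
    [0,0,0]
  ]
}}

```text
clock: 30.45
position: [0.4436, 0.1382, 0.2502]
ee_rot: [-2.989, 0.966, -0.001]
force: [0.3, -0.2, -0.7]
width: 0.655
gripper_force: 0.0
```

```bash
python3 - <<'E'
from obj import *
ims={n:arm.get_image(n) for n in('wrist','side','scene')}
fo('funnel',ims,rad=90)
fo('jar',{k:ims[k] for k in('side','scene')},.049,(.500,-.273))
delta(.4437,.139,.066); save(ims['wrist'],'w7.png')
for n in('side','scene'):
  for l in('mat','spray','plunger'):
    for d in arm.place_of(l,ims[n])[:1]: print(n,l,round(d['conf'],2),at(ims[n],px(d['centre']),.003 if l!='mat' else 0)[:2].round(4))
E
```

```text
funnel wrist 0.57 [0.4426 0.141 ] 0.014
funnel side 0.84 [0.4441 0.1374] 0.039
funnel all [0.4431 0.1402] 0.055
jar scene 0.79 [ 0.5007 -0.2744] 0.074
jar all [ 0.5007 -0.2744] 0.074
t 30.85 pos [0.4435 0.1386 0.2498] yawy -2.193 tilt 0.0001 d [-1.000e-02 -5.000e-02  1.838e+01] turn None j7 -2.63 w 0.655 F [ 0.2 -0.2 -0.1]
side mat 0.93 [ 0.6904 -0.0167]
side spray 0.85 [0.6725 0.099 ]
side plunger 0.8 [ 0.7068 -0.1349]
scene mat 0.83 [ 0.6919 -0.0105]
scene spray 0.59 [0.6783 0.1012]
scene plunger 0.62 [ 0.7077 -0.1343]
```

View pics/w7.png

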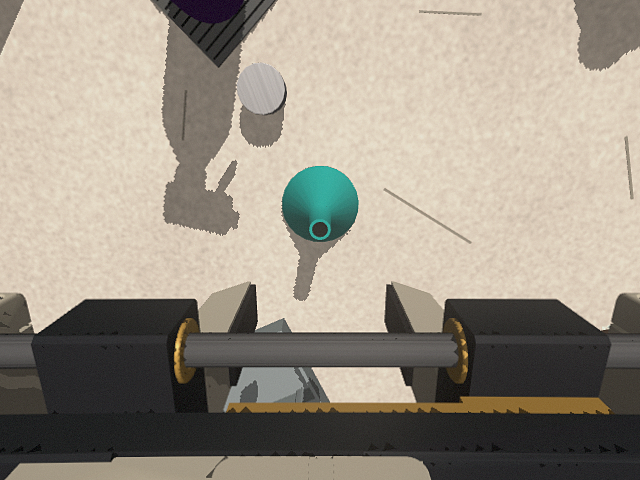

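The funnel's spout is at (320,230), centred between the fingers, and the tin at (262,88) is clear. Now gripping the spout.

>>> {"fn": "carry_out", "kwargs": {
  "claw": [6,6,6,6,6,6,6,6,6,6,0,0,0,0,0,0,0,0],
  "delta_pos": [
    [0.05,0,1.5],
    [0,0,2.5],
    [0,0,3],
    [0,0,3],
    [0,0,2.5],
    [0,0,2],
    [0,0,1.7],
    [0,0,1.2],
    [0,0,1],
    [0,0,0],
    [0,0,0],
    [0,0,0],
    [0,0,0],
    [0,0,0],
    [0,0,0],
    [0,0,0],
    [0,0,0],
    [0,0,0]
  ],
  "angular": [
    [0,0,0],
    [0,0,0],
    [0,0,0],
    [0,0,0],
    [0,0,0],
    [0,0,0],
    [0,0,0],
    [0,0,0],
    [0,0,0],
    [0,0,0],
    [0,0,0],
    [0,0,0],
    [0,0,0],
    [0,0,0],
    [0,0,0],
    [0,0,0],
    [0,0,0],
    [0,0,0]
  ],
  "force": 12
}}

```text
clock: 32.95
position: [0.4441, 0.1385, 0.0659]
ee_rot: [-2.99, 0.963, -0.0]
force: [0.8, 0.0, 0.4]
width: 0.224
gripper_force: 12.0
```

>>> {"fn": "carry_out", "kwargs": {
  "claw": [0,0,0,0,0,0,0,0,0,0,0,0,0,0,0,0,0,0],
  "delta_pos": [
    [0,0,-0.5],
    [0,0,-1.5],
    [0,0,-2.5],
    [0,0,-3],
    [0,0,-2.5],
    [0,0,-1.7],
    [0,0,-0.8],
    [0.9,1.25,0],
    [1.8,2.5,0],
    [1.8,2.5,0],
    [1.8,2.5,0],
    [1.8,2.5,0],
    [0.9,1.25,0],
    [0,0,0],
    [0,0,0],
    [0,0,0],
    [0,0,0],
    [0,0,0]
  ],
  "angular": [
    [0,0,0],
    [0,0,0],
    [0,0,0],
    [0,0,0],
    [0,0,0],
    [0,0,0],
    [0,0,0],
    [0,0,0],
    [0,0,0],
    [0,0,0],
    [0,0,0],
    [0,0,0],
    [0,0,0],
    [0,0,0.1],
    [0,0,0.1],
    [0,0,0.1],
    [0,0,0],
    [0,0,0]
  ]
}}

```text
clock: 34.75
position: [0.4437, -0.0156, 0.1905]
ee_rot: [2.815, -1.394, -0.001]
force: [0.6, -0.3, -0.5]
width: 0.221
gripper_force: 12.0
```

```bash
python3 - <<'E'
from fit import *
delta(.693,-.017,.191)
im=arm.get_image('wrist')
fs={n:arm.get_image(n) for n in('side','scene')}
for n,i in fs.items():
    D=[d for d in arm.trace('mat',i) if d['conf']>.3]
    m=D[0]['region']
    ign=np.zeros_like(m)
    for l in('spray','plunger','funnel'):
        for d in arm.trace(l,i)[:1]: ign|=d['region']
    ign=cv2.dilate(ign.astype(np.uint8),np.ones((5,5)))>0
    def c(v):
        q=sil(i,[box(*v,.0525,.17,0,.003)]); return 1-(q&m&~ign).sum()/((q|m)&~ign).sum()
    v0=np.array([.693,-.017,.16])
    r=minimize(c,v0,method='Nelder-Mead',options=dict(initial_simplex=v0+np.array([[-.006,-.006,-.04],[.01,0,0],[0,.01,0],[0,0,.06]])))
    print(n,r.x.round(4),round(r.fun,3))
E
```

```text
t 34.75 pos [ 0.4437 -0.0156  0.1905] yawy -2.4906 tilt 0.0008 d [ 15.22 -19.74  -0.07] turn None j7 -2.56 w 0.221 F [ 0.6 -0.3 -0.5]
side [ 0.6943 -0.0203  0.1592] 0.022
scene [ 0.6934 -0.0156  0.1586] 0.395
```

>>> {"fn": "carry_out", "kwargs": {
  "claw": [0,0,0,0,0,0,0,0,0,0,0,0],
  "delta_pos": [
    [0.7,-0.9,0],
    [1.5,-1.9,0],
    [2,-2.6,0],
    [2,-2.6,0],
    [2,-2.6,0],
    [2,-2.6,0],
    [2,-2.6,0],
    [1.6,-2,0],
    [1,-1.2,0],
    [0.5,-0.7,0],
    [0,0,0],
    [0,0,0]
  ],
  "angular": [
    [0,0,0],
    [0,0,0],
    [0,0,0],
    [0,0,0],
    [0,0,0],
    [0,0,0],
    [0,0,0],
    [0,0,0],
    [0,0,0],
    [0,0,0],
    [0,0,0],
    [0,0,0]
  ]
}}

```text
clock: 36.5
position: [0.693, -0.0187, 0.1906]
ee_rot: [2.813, -1.399, -0.001]
force: [-0.2, 0.3, -0.1]
width: 0.22
gripper_force: 12.0
```

```bash
python3 - <<'E'
from h import *
delta(.693,-.0175,.070)
im=arm.get_image('side'); sc=arm.get_image('scene')
cv2.imwrite('pics/c8.png',np.hstack([cv2.resize(im['frame'][80:330,150:400],(400,400)),cv2.resize(sc['frame'][130:400,270:540],(400,400))])[:,:,::-1])
E
```

```text
t 36.5 pos [ 0.693  -0.0187  0.1906] yawy -2.4937 tilt 0.0007 d [-0.1  -0.08 12.06] turn None j7 -2.5 w 0.22 F [-0.2  0.3 -0.1]
```

View pics/c8.png

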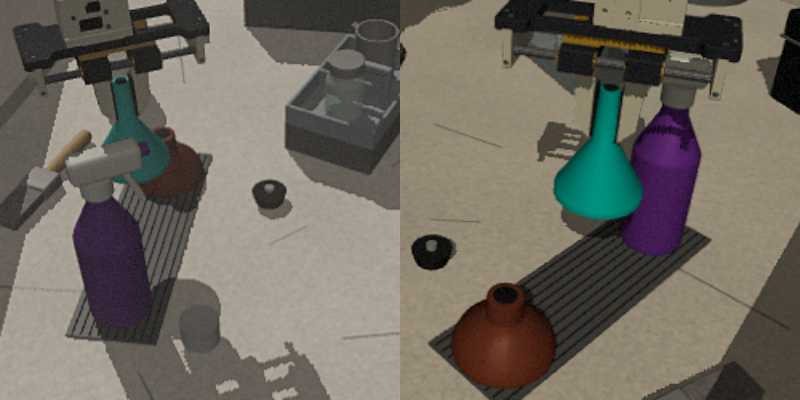

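The funnel hangs upright over the mat between the spray bottle and the plunger. The jar and cup stand upright in the tray. I'm descending in two stages.

>>> {"fn": "carry_out", "kwargs": {
  "claw": [0,0,0,0,0,0],
  "delta_pos": [
    [-0.1,-0.05,0.7],
    [0,0,1.3],
    [0,0,1.5],
    [0,0,1.5],
    [0,0,1],
    [0,0,0]
  ],
  "angular": [
    [0,0,0],
    [0,0,0],
    [0,0,0],
    [0,0,0],
    [0,0,0],
    [0,0,0]
  ]
}}

```text
clock: 37.2
position: [0.6919, -0.0177, 0.1283]
ee_rot: [2.811, -1.398, -0.005]
force: [1.1, 0.3, -0.4]
width: 0.222
gripper_force: 12.0
```

>>> {"fn": "carry_out", "kwargs": {
  "claw": [0,0,0,0,0,0,0,0],
  "delta_pos": [
    [0,0,0.8],
    [0,0,1.4],
    [0,0,1.4],
    [0,0,1],
    [0,0,0.7],
    [0,0,0.5],
    [0,0,0.3],
    [0,0,0]
  ],
  "angular": [
    [0,0,0],
    [0,0,0],
    [0,0,0],
    [0,0,0],
    [0,0,0],
    [0,0,0],
    [0,0,0],
    [0,0,0]
  ]
}}

```text
clock: 38.0
position: [0.6934, -0.0177, 0.0697]
ee_rot: [-2.813, 1.399, -0.0]
force: [-0.0, 0.1, -1.1]
width: 0.218
gripper_force: 12.0
```

>>> {"fn": "carry_out", "kwargs": {
  "claw": [0,0,4,4,4,4,4,4,4,4,4,4,4,4,4],
  "delta_pos": [
    [0,0,0.08],
    [0,0,0],
    [0,0,0],
    [0,0,0],
    [0,0,0],
    [0,0,-0.5],
    [0,0,-1.5],
    [0,0,-2.5],
    [0,0,-3],
    [0,0,-3],
    [0,0,-3],
    [0,0,-3],
    [0,0,-2],
    [0,0,0],
    [0,0,0]
  ],
  "angular": [
    [0,0,0],
    [0,0,0],
    [0,0,0],
    [0,0,0],
    [0,0,0],
    [0,0,0],
    [0,0,0],
    [0,0,0],
    [0,0,0],
    [0,0,0],
    [0,0,0],
    [0,0,0],
    [0,0,0],
    [0,0,0],
    [0,0,0]
  ]
}}

```text
clock: 39.5
position: [0.6934, -0.0177, 0.2552]
ee_rot: [-2.812, 1.399, -0.002]
force: [0.1, 0.5, -1.1]
width: 0.437
gripper_force: 0.0
```

```bash
python3 - <<'E'
from obj import *
ims={n:arm.get_image(n) for n in('wrist','side','scene')}
fo('funnel',ims,.003,(.693,-.0175),rad=60)
fo('jar',ims,.049,(.500,-.273)); fo('cup',ims,.049,(.480,-.371))
for n in('side','scene'):
  for l in('spray','plunger','tin','plug'):
    for d in arm.place_of(l,ims[n])[:1]: print(n,l,round(d['conf'],2),at(ims[n],px(d['centre']),.003 if l in('spray','plunger') else 0)[:2].round(3))
delta(.693,-.0175,.25)
cv2.imwrite('pics/c9.png',np.hstack([cv2.resize(ims['side']['frame'][80:330,150:450],(400,333)),cv2.resize(ims['scene']['frame'][130:400,60:500],(400,333))])[:,:,::-1])
E
```

```text
funnel wrist 0.92 [ 0.693  -0.0152] 0.022
funnel side 0.74 [ 0.6943 -0.0206] 0.443
funnel scene 0.97 [ 0.6939 -0.0135] 0.054
funnel all [ 0.6931 -0.0154] 0.191
jar side 0.79 [ 0.5028 -0.2807] 0.146
jar scene 0.59 [ 0.4987 -0.2742] 0.088
jar all [ 0.5013 -0.2746] 0.123
cup side 0.71 [ 0.4834 -0.3811] 0.381
cup scene 0.65 [ 0.4803 -0.3698] 0.067
cup all [ 0.4823 -0.3707] 0.232
side plunger 0.66 [ 0.72 -0.15]
side tin 0.59 [0.572 0.12 ]
side plug 0.51 [ 0.568 -0.128]
scene spray 0.79 [0.676 0.1  ]
scene plunger 0.9 [ 0.713 -0.139]
scene tin 0.62 [0.57  0.125]
scene plug 0.6 [ 0.558 -0.121]
t 40.5 pos [ 0.6933 -0.0177  0.254 ] yawy -2.4938 tilt 0.0 d [-0.03  0.01  0.4 ] turn None j7 -2.5 w 0.438 F [-1.   0.5  0.3]
```

View pics/c9.png

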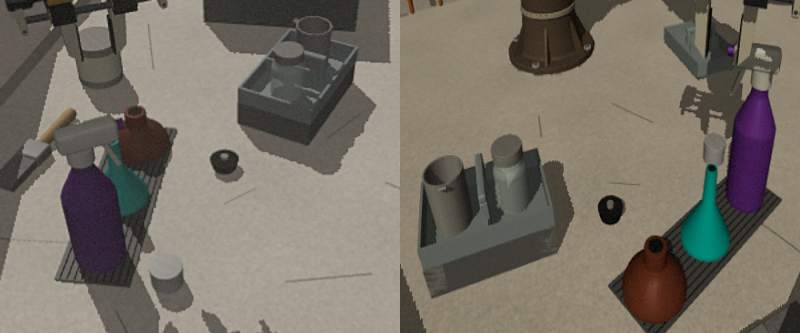

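The funnel stands on the mat at (705,240), midway between bottle and plunger. The jar and cup stand upright in the left and right compartments, and the tin and plug have not moved. I'm handing the job in.

```bash
python3 -c "
from cell import arm
print(arm.sign_off())"
```

```text
the job is handed in; nothing more can be done
None
```

I handed the job in at about 40 s of the 118 s limit; the sign-off returned no verdict. By the last pictures and force readings, the pin tray is seated flush, the jar (left) and cup (right) stand upright in it, the funnel is about 2 mm from the mat centre, and the other four things look unmoved.

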